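# Roll a bottle into the labelling cradle

## Task

Roll the unlabelled amber bottle that lies on the counter along on its side, up the ramp and into the V of the labelling cradle, then push it lengthwise until its base is fully home against the cradle's end stop. Do it gently, only by pushing with the fingers: never pinch the bottle, pick it up, carry it or tip it on end, and leave everything else on the counter where it stands. Finish with the bottle lying still in the V and the hand clear of it.

Things in the scene. Friction and masses are not known exactly. Their poses are not given: they have to be found in the camera images.
- bottle: the bottle to roll: capped amber glass, no label, the only one lying down; about 0.35 kg. Body 60 mm in diameter, 100 mm long, then shoulder and neck 26 mm, then white cap 24 mm long, 29 mm in diameter. Origin on its axis at mid-body, 30 mm above the counter at the start. Own x axis runs from cap to base (base +50 mm, cap top -100 mm); y and z turn as it rolls, z is up at the start
- base_end (a point): centre of the bottle's flat base (x = +50 mm on the bottle's axis), 60 mm in diameter. At the start the base is at the end-stop end, 20 to 70 mm short of the stop measured along the V, and the bottle lies within 0.25 rad of parallel to the V
- cap_end (a point): centre of the top of the bottle's cap (x = -100 mm on the bottle's axis). At the start the bottle lies on the counter on the ramp side (-y) of the cradle, its axis 200 to 310 mm from the V. Left alone on the level it stops rolling within some millimetres; on the ramp it rolls back down
- cradle: labelling cradle, bare metal, fixed. Origin on the counter under the V's bottom line, midway along it. x axis along the V (x = -80 to +80 mm, cap end -x open) to the end stop; +y is the way a bottle rolls in. Profile, y/height in mm: ramp -90/0 to -20/9, flat lip to -16/9, V front face to 0/1.5 (25 deg), rear face to 34/17 (25 deg), rear guard 56 high; label roll at y 65 to 155, 105 high
- seat (a point): where the origin of bottle lies when the bottle is seated, in both faces of the V with its base against the stop: x = 30, y = 0, z = 34.6 mm in the cradle's frame (axes as cradle)
- stop (a point): middle of the end stop's working face: x = 80, y = 0, z = 34.6 mm in the cradle's frame (axes as cradle). The stop is an upright steel plate 6 mm thick, y = -25 to +39 mm, 56 mm high, that faces down the V
- lip (a point): middle of the lip's top: x = 0, y = -18, z = 9 mm in the cradle's frame (axes as cradle)
- upright_a: a labelled amber bottle standing upright beyond the cradle, 60 mm across, 150 mm tall; origin at the centre of its underside
- upright_b: a second labelled amber bottle standing upright beyond the cradle, 60 mm across, 150 mm tall; origin at the centre of its underside
- jar: a short round white ointment jar, 58 mm across, 50 mm tall; origin at the centre of its underside
- carton: a medicine carton lying flat, 45 x 120 x 35 mm (x, y, z); origin at the centre of its underside
- small_carton: a small medicine carton lying flat, 40 x 70 x 25 mm (x, y, z); origin at the centre of its underside
- spare_cap: a loose metal bottle cap, 31 mm across, 14 mm tall; origin at the centre of its underside
- measure: an open steel measuring cup, 74 mm across the rim, 95 mm tall; origin at the centre of its underside
- mortar: a white ceramic mortar with its pestle leaning in it, 112 mm across, 100 mm tall; origin at the centre of its underside
There are look-alikes about, which are no part of the job. Leave any pink or turquoise look-alike of the bottle alone.

How it is judged:
By the outcome, as a careful person would: the job done as asked, in the order asked, and still so for the second after the job is handed in, with the robot touching nothing.
It also fails if it takes over 58 s, if anything falls off the work surface, if the arm or the gripper's body presses on something with over 40 N, if the wrist force passes 120 N, or if a joint passes its speed limit or range.

## Robot

A 6-joint arm with a two-finger parallel gripper is mounted at the origin on the work surface. World frame = base frame: x ahead of the robot, y to its left, z up, the work surface at z = 0. Lengths are in m, angles in rad, forces in N, time in s.
With the tool pointing down it reaches from about 0.35 to 0.775 m from the base axis. Payload 5.5 kg.
Tool frame: the origin (TCP) lies midway between the tips of the shut fingers; the grasp point (between the pads) lies 19 mm behind it; z points along the fingers, x is the direction in which the jaws open and shut, and the axes are right-handed (so a half turn about z gives the same grasp; the last joint's range is limited). The gripper opens to 85 mm and grips with 20 to 120 N. Pads are 22 mm wide; open, the fingers measure 114 mm over their backs; the gripper's body (76 mm by 85 mm) begins 54 mm behind the grasp point. The pads swing forward as they close: fully open they stand 13 mm farther back than shut.
Start: joints at [-1.3, 0.313, 0.046, 1.304, 0, 1.431], TCP at [0.23, -0.527, 0.231] pointing down, gripper open.
Joint ranges: [-2.76, 2.76], [-0.86, 1.69], [-1.03, 1.26], [-2.2, 2.34], [-1.47, 1.5], [-3.14, 3.14]. Speed limits (rad/s): [2.57, 2.57, 3.14, 3.14, 3.14, 3.14].

## Interface

Orientations are given as a rotation vector (axis times angle).
In Python, from bench import r gives the robot as it stands.
- The arm moves only by the tool send_rows, never from a script. Its argument "increments" is a list of rows, each a list of 3 entries, a list of its own where there are three numbers: the shift along the tool's x, y, z in m, then the turn about the tool's z in rad, then the closure, from 0 (fully open) to 1 (shut). A call has 1 to 5 rows; each row is the pose to reach, as a shift and turn from the pose measured when the call began, along the tool's axes at that moment; what a row does not reach only later rows make up. A row lasts 1/8 s, in which the tool goes at most 62.5 mm and 10.7 degrees, less where a joint would pass 70% of its speed; a pose out of reach is approached as far as the arm can. A call with a gripper value outside its range is refused whole. The fingers move at their own pace and stop on an object; "grip_force" is the grip in N (left out, the last holds). Time passes only in rows, so rows that repeat a pose let the fingers close. It gives the time, the measured TCP pose, the force and the opening at its end, in the units of the state.
- r.get_state(): the state, without advancing time (a new reading comes with each control period).
- r.read_camera(name): name is "side" or "top" or "wrist"; returns a dict with "color" (400x640x3 uint8, red, green, blue), "depth" (400x640 float32, m along the optical axis (not along the pixel's ray), 0 where there is no reading), "camera_matrix" (3x3 intrinsics, pixels), "D" ([k1, k2, p1, p2, k3] as OpenCV has them; the pictures are not rectified), "view" (4x4, takes a point from world to camera coordinates); the wrist camera has in their place "tool_from_camera" (4x4, takes a point from camera to tool coordinates, whose origin is the TCP and whose axes are the tool frame's). Camera axes: x right, y down, z forward; pixel columns grow to the right and rows downward; lengths in m; the calibration is good to about 2 mm. A picture is of the moment at which its call begins: read the wrist's pose just before it.
- r.sign_off(): hands the job in, once; it reports no verdict.
The state is a dict: "time": time; "joints": joint angles; "joint_velocities": joint speeds; "joint_efforts": joint torques, N m; "ee_pos": TCP position; "tool_rot": TCP orientation; "wrist_force": force on the tool from outside, world axes, zero at the start; "wrist_torque": the same for the moment, N m; "opening": opening from 0.0 (shut) to 1.0 (fully open).
Only numpy, scipy, OpenCV 4.12 (cv2) and the standard library are available. Lean on these libraries where they do the work, as an engineer would, in place of code of your own. Each camera call takes 0.05 s, during which the arm holds its last target.

## Working session

There is one attempt and no reset: what is moved stays moved. The work goes in short steps, Python scripts to look and compute and a tool call to move; the robot and the scene stay as the last step left them, time stands still between calls to the robot, and variables do not carry over. Pictures are saved under pics/ and viewed, and the job is handed in when it is done.

Besides the shell and the picture viewer there is one more tool, called after "Emit:" as name(argument=value, ...), one argument or row to a line, values as JSON. send_rows: Moves the arm, as the interface text tells. Its arguments: {"type":"object","properties":{"increments":{"type":"array","items":{"type":"array"}},"grip_force":{"type":"number"}},"required":["increments"]}

```bash
mkdir -p pics; cat > h.py <<'E'
import numpy as np, cv2
from bench import r
def save(n,img): cv2.imwrite('pics/'+n+'.png', cv2.cvtColor(np.ascontiguousarray(img),cv2.COLOR_RGB2BGR))
def world_pts(c, px):
    """px list of (u,v); uses depth -> world"""
    K=c['camera_matrix'];D=np.array(c['D'],float)
    px=np.array(px,float).reshape(-1,1,2)
    n=cv2.undistortPoints(px,np.array(K),D).reshape(-1,2)
    d=np.array([c['depth'][int(round(v)),int(round(u))] for u,v in px.reshape(-1,2)])
    P=np.c_[n*d[:,None],d,np.ones(len(d))]
    return (np.linalg.inv(c['view'])@P.T).T[:,:3]
def cloud(c,T=None):
    H,W=c['depth'].shape
    u,v=np.meshgrid(np.arange(W),np.arange(H))
    n=cv2.undistortPoints(np.stack([u,v],-1).reshape(-1,1,2).astype(float),np.array(c['camera_matrix']),np.array(c['D'],float)).reshape(H,W,2)
    d=c['depth'][...,None]
    P=np.concatenate([n*d,d,np.ones_like(d)],-1)
    M=np.linalg.inv(c['view']) if T is None else T
    return (P@M.T)[...,:3]
E
python3 - <<'E'
from h import *
print(r.get_state())
for n in('top','side','wrist'):
    c=r.read_camera(n); save(n+'0',c['color']); np.save(n+'0.npy',c,allow_pickle=True)
    print(n,c['camera_matrix'],c.get('view',c.get('tool_from_camera')))
E
```

```text
{'time': 0.0, 'joints': array([-1.29958646e+00,  3.13980069e-01,  4.49663675e-02,  1.30360629e+00,
       -7.56204819e-06,  1.43118777e+00]), 'joint_velocities': array([-6.90520774e-04, -4.51099583e-05,  1.03287396e-03,  8.02255600e-04,
       -3.33276525e-04,  7.30283640e-04]), 'joint_efforts': array([-3.03993456e-04, -4.80624104e+01,  2.98535067e+01,  1.94217620e-02,
       -2.32917830e-05, -1.23891809e-05]), 'ee_pos': array([ 0.2294757 , -0.5266573 ,  0.23041529]), 'tool_rot': array([-2.62684269e+00,  1.72098295e+00,  2.16139215e-03]), 'wrist_force': array([0.37495599, 0.92002122, 0.50118987]), 'wrist_torque': array([-0.00541139, -0.03400958,  0.00957454]), 'opening': 0.997254193750824}
top [[472.58766607   0.         322.630748  ]
 [  0.         472.58766607 199.32994555]
 [  0.           0.           1.        ]] [[ 0.02487889 -0.99968748 -0.0024471   0.03733845]
 [-0.99033893 -0.02431205 -0.13652006  0.56750969]
 [ 0.1364179   0.00581993 -0.99063428  1.10538079]
 [ 0.          0.          0.          1.        ]]
side [[383.62941168   0.         317.12028411]
 [  0.         383.62941168 197.63415824]
 [  0.           0.           1.        ]] [[-0.78579982 -0.61847255 -0.00321883  0.46940792]
 [-0.345677    0.44350338 -0.82692936  0.2098481 ]
 [ 0.51286067 -0.64868826 -0.5622966   0.70598664]
 [ 0.          0.          0.          1.        ]]
wrist [[331.47140791   0.         321.33906869]
 [  0.         331.47140791 204.66220836]
 [  0.           0.           1.        ]] [[ 9.99998814e-01 -4.91443224e-04 -1.45961651e-03  7.27252511e-04]
 [ 8.54179905e-04  9.65580445e-01  2.60103201e-01 -6.59058987e-02]
 [ 1.28155120e-03 -2.60104139e-01  9.65579719e-01 -1.41834865e-01]
 [ 0.00000000e+00  0.00000000e+00  0.00000000e+00  1.00000000e+00]]
```

View pics/top0.png

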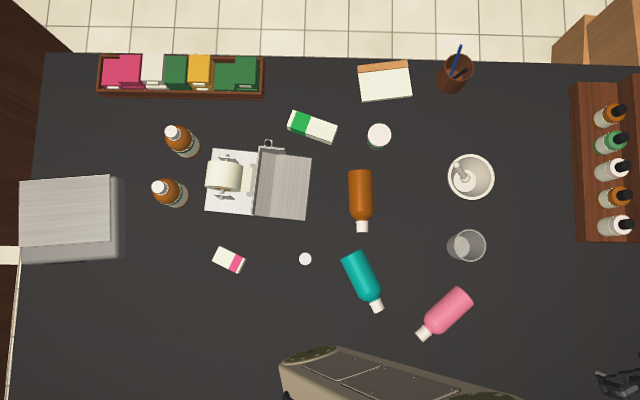

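View pics/side0.png

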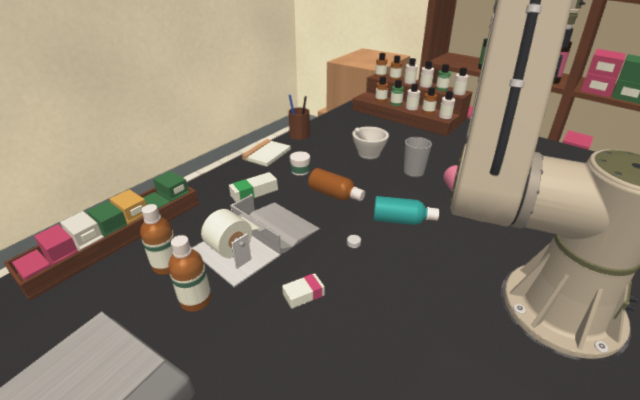

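View pics/wrist0.png

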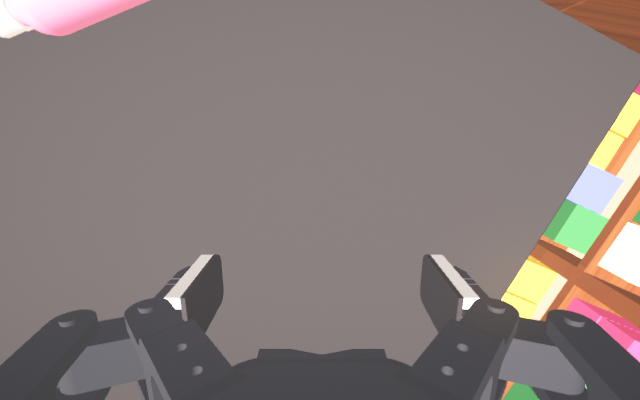

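Candidates seen in the top view: the amber bottle lying down at (360,200), turquoise one at (362,280), pink one at (445,313), and labelled uprights at (178,140) and (168,192). The target is the unlabelled amber one at (360,200). Next I'll crop in on it and measure.

```bash
cat > meas.py <<'E'
from h import *
def bottle(c):
    hsv=cv2.cvtColor(c['color'],cv2.COLOR_RGB2HSV); P=cloud(c)
    return hsv,P
E
python3 - <<'E'
from h import *
c=np.load('top0.npy',allow_pickle=True).item(); s=np.load('side0.npy',allow_pickle=True).item()
save('crop0',np.hstack([cv2.resize(c['color'][130:250,190:410],None,fx=1.8,fy=3.0,interpolation=2)[:360],cv2.resize(s['color'][140:280,180:400],(396,360))]))
for n,c,box in(('top',c,(335,160,385,240)),('side',s,(300,160,370,205))):
    hsv=cv2.cvtColor(c['color'],cv2.COLOR_RGB2HSV);P=cloud(c)
    m=(hsv[...,0]<20)&(hsv[...,1]>120)&(hsv[...,2]>60)
    k=np.zeros_like(m);k[box[1]:box[3],box[0]:box[2]]=1;m&=k>0
    Q=P[m];Q=Q[(Q[:,2]>0.005)&(Q[:,2]<.08)]
    mw=(hsv[...,1]<60)&(hsv[...,2]>120)&(k>0); W=P[mw]; W=W[(W[:,2]>.005)]
    cc,R=cv2.fitLine(Q[:,:2].astype(np.float32),2,0,.01,.01).ravel()[:2],0
    print(n,len(Q),Q.min(0),Q.max(0),'cap',W.min(0),W.max(0))
    top=Q[Q[:,2]>Q[:,2].max()-.006];print(' line',cv2.fitLine(top[:,:2].astype(np.float32),1,0,.01,.01).ravel())
    np.save(n+'_b.npy',np.r_[Q,W])
c=np.load('top0.npy',allow_pickle=True).item()
P=cloud(c)
# heights in region of cradle & cylinder fit later
px=[(285,160),(308,157),(302,218),(256,213),(262,150),(280,150),(268,143),(265,150),(270,151),(282,212),(262,212)]
for p,w in zip(px,world_pts(c,px)):print(p,w.round(4))
for v in (165,185,205):
    print(v,[(u,*(P[v,u]*1000).round().astype(int)) for u in range(246,314,4)])
E
```

```text
top 1173 [ 0.51830882 -0.0709302   0.0303499 ] [ 0.64035044 -0.008813    0.06567418] cap [ 0.48947276 -0.05713911  0.03096302] [ 0.51606938 -0.03009694  0.04879053]
 line [ 0.99813855  0.06098718  0.58323383 -0.04026592]
side 945 [ 0.51803197 -0.06163034  0.00710133] [ 0.63713331 -0.00824896  0.06300894] cap [ 0.07932754 -0.09011     0.0056128 ] [0.71150651 0.65521282 0.57201439]
 line [ 0.9977695   0.06675396  0.56282    -0.03947531]
(285, 160) [0.6688 0.1489 0.0059]
(308, 157) [ 6.793e-01  9.140e-02 -3.000e-04]
(302, 218) [0.5234 0.1017 0.0015]
(256, 213) [0.5316 0.2147 0.0157]
(262, 150) [0.686  0.204  0.0355]
(280, 150) [0.6822 0.1575 0.0556]
(268, 143) [0.705  0.1903 0.0321]
(265, 150) [0.6859 0.1964 0.0367]
(270, 151) [0.6855 0.1849 0.0293]
(282, 212) [0.5364 0.1514 0.009 ]
(262, 212) [0.5352 0.201  0.0086]
165 [(246, np.int64(654), np.int64(247), np.int64(2)), (250, np.int64(644), np.int64(229), np.int64(54)), (254, np.int64(644), np.int64(219), np.int64(55)), (258, np.int64(645), np.int64(210), np.int64(50)), (262, np.int64(652), np.int64(205), np.int64(18)), (266, np.int64(6
[... 1602 characters left out ...]
258, np.int64(552), np.int64(211), np.int64(14)), (262, np.int64(552), np.int64(202), np.int64(10)), (266, np.int64(553), np.int64(192), np.int64(7)), (270, np.int64(554), np.int64(182), np.int64(5)), (274, np.int64(554), np.int64(172), np.int64(6)), (278, np.int64(554), np.int64(162), np.int64(9)), (282, np.int64(554), np.int64(152), np.int64(11)), (286, np.int64(554), np.int64(142), np.int64(7)), (290, np.int64(554), np.int64(132), np.int64(9)), (294, np.int64(555), np.int64(122), np.int64(5)), (298, np.int64(556), np.int64(113), np.int64(2)), (302, np.int64(556), np.int64(103), np.int64(0)), (306, np.int64(557), np.int64(93), np.int64(-1)), (310, np.int64(557), np.int64(83), np.int64(1))]
```

View pics/crop0.png

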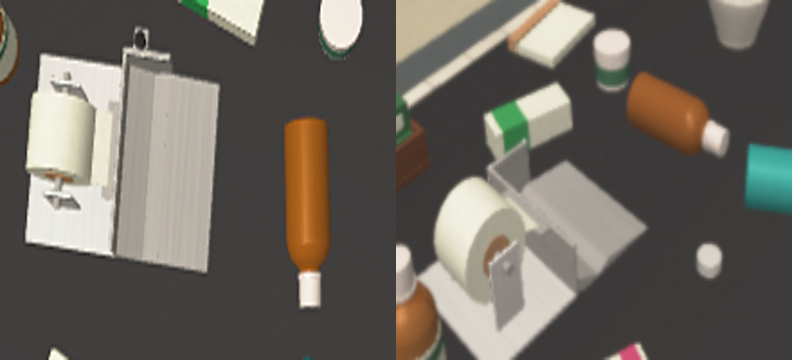

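The crop shows the amber bottle lying with no label. Its cap points at the robot and its base faces the same end as the cradle's stop plate. Next I'll get the cradle's pose accurately.

```bash
cat >> h.py <<'E'
def ray_plane(c,px,z):
    K=np.array(c['camera_matrix']);px=np.array(px,float).reshape(-1,1,2)
    n=cv2.undistortPoints(px,K,np.array(c['D'],float)).reshape(-1,2)
    Mi=np.linalg.inv(c['view']);o=Mi[:3,3];d=np.c_[n,np.ones(len(n))]@Mi[:3,:3].T
    return o+d*((z-o[2])/d[:,2])[:,None]
def proj(c,X):
    X=np.array(X,float).reshape(-1,3);rv=cv2.Rodrigues(np.array(c['view'])[:3,:3])[0]
    return cv2.projectPoints(X,rv,np.array(c['view'])[:3,3],np.array(c['camera_matrix']),np.array(c['D'],float))[0].reshape(-1,2)
def cradle_lines(pose):
    x0,y0,th=pose;L=[]
    for y,z in((-90,0),(-20,9),(-16,9),(0,1.5),(34,17),(34,56)):L.append([(-80,y,z),(80,y,z)])
    for x in(-80,80):L.append([(x,-90,0),(x,-20,9)])
    L+= [[(80,-25,56),(80,39,56)],[(80,-25,0),(80,-25,56)]]
    A=np.array(L,float)/1000;R=np.array([[np.cos(th),-np.sin(th)],[np.sin(th),np.cos(th)]])
    A[...,:2]=A[...,:2]@R.T+[x0,y0];return A
def overlay(c,pose,scale,crop):
    x0,y0,x1,y1=crop;im=cv2.resize(c['color'][y0:y1,x0:x1],None,fx=scale,fy=scale,interpolation=cv2.INTER_CUBIC)
    for l in cradle_lines(pose):
        p=((proj(c,l)-[x0,y0]+.5)*scale).astype(int);cv2.line(im,tuple(map(int,p[0])),tuple(map(int,p[1])),(255,0,0),1)
    return im
E
python3 - <<'E'
from h import *
c=np.load('top0.npy',allow_pickle=True).item(); s=np.load('side0.npy',allow_pickle=True).item()
f=ray_plane(c,[(311.7,157.3),(305,220.3)],0.0);print(f)
d=f[0]-f[1];th=np.arctan2(d[1],d[0]);m=f.mean(0)
R=lambda t:np.array([[np.cos(t),-np.sin(t)],[np.sin(t),np.cos(t)]])
o=m[:2]+R(th)@[0,.09];print(o,th,np.linalg.norm(d))
save('ov0',overlay(c,(o[0],o[1],th),6,(240,130,325,230)))
save('ov0s',overlay(s,(o[0],o[1],th),5,(200,180,330,280)))
E
```

```text
[[0.67868332 0.08197502 0.        ]
 [0.51801135 0.0941546  0.        ]]
[0.60515018 0.17780734] -0.07565937173454357 0.1611329383158212
```

View pics/ov0.png

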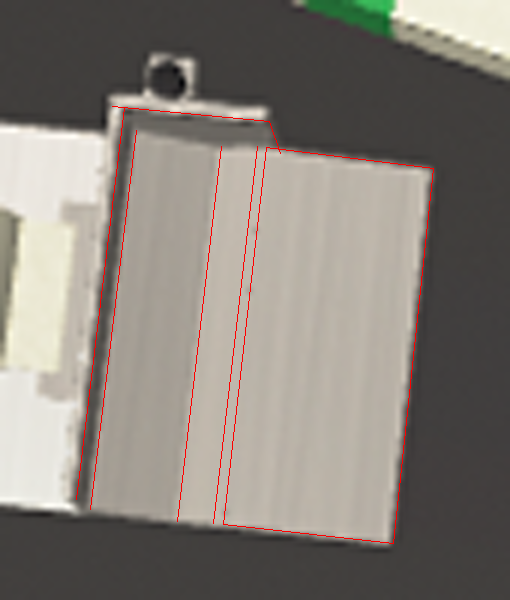

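View pics/ov0s.png

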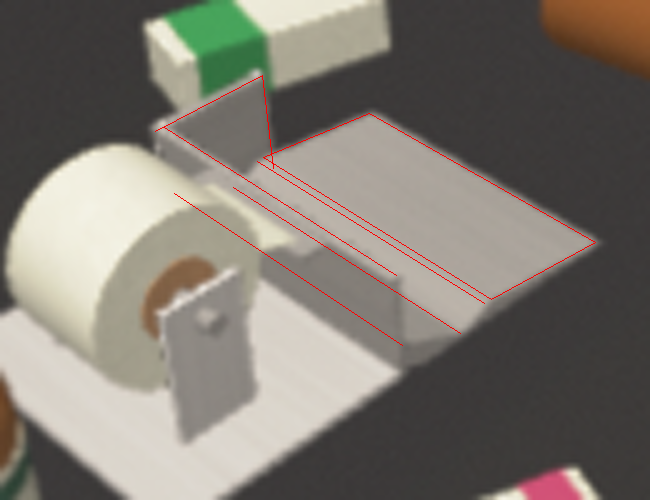

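```bash
cat >> h.py <<'E'
TH=-0.0757; O=np.array([.6052,.1778,0.])
RC=np.array([[np.cos(TH),-np.sin(TH),0],[np.sin(TH),np.cos(TH),0],[0,0,1]])
def toC(p): return (np.atleast_2d(p)-O)@RC      # world->cradle
def toW(p): return np.atleast_2d(p)@RC.T+O
def st():
    s=r.get_state();R=cv2.Rodrigues(s['tool_rot'])[0]
    print('t %.2f'%s['time'],'tcp',s['ee_pos'].round(4),'inCradle',(toC(s['ee_pos'])[0]*1000).round(1),'F(cr)',(s['wrist_force']@RC).round(1),'open %.2f'%s['opening'],'j6 %.2f'%s['joints'][5])
    return s,R
def plan(goalC,xdirC=(1,0)):
    s,R=st();g=toW(np.array(goalC)/1000)[0]
    d=R.T@(g-s['ee_pos']);tx=RC@[xdirC[0],xdirC[1],0];t=R.T@tx
    print('shift',d.round(4),'turn',np.arctan2(t[1],t[0]).round(4),'axes x',R[:,0].round(3),'y',R[:,1].round(3),'z',R[:,2].round(3))
def bot(c,cap=None):
    hsv=cv2.cvtColor(c['color'],cv2.COLOR_RGB2HSV);P=cloud(c);C=(P.reshape(-1,3)-O)@RC;C=C.reshape(P.shape)
    reg=(C[...,1]>-.29)&(C[...,1]<.05)&(C[...,0]>-.16)&(C[...,0]<.1)&(P[...,2]>.012)&(P[...,2]<.085)
    m=(hsv[...,0]<20)&(hsv[...,1]>120)&(hsv[...,2]>50)&reg
    m=m.astype(np.uint8);n,l,stt,_=cv2.connectedComponentsWithStats(m)
    k=1+np.argmax(stt[1:,4]);Q=C[l==k];return Q
def fitbot(c):
    """fit cylinder axis (body, r=30mm) in cradle frame"""
    from scipy.optimize import least_squares
    Q=bot(c)*1000;xm=Q[:,0].max();B=Q[Q[:,0]>xm-95]
    def f(p):
        y0,a,z0=p;y=y0+np.tan(a)*(B[:,0]-(xm-50));return np.hypot((B[:,1]-y)*np.cos(a),B[:,2]-z0)-30
    s=least_squares(f,[B[:,1].mean(),0,35],loss='soft_l1',f_scale=2)
    print('bottle n',len(Q),'x range',Q[:,0].min().round(1),np.percentile(Q[:,0],99.5).round(1),'max',xm.round(1),'y@mid %.1f yaw %.3f z %.1f'%tuple(s.x),'rms %.1f'%np.sqrt((s.fun**2).mean()))
E
python3 - <<'E'
from h import *
for n in('top','side'): fitbot(np.load(n+'0.npy',allow_pickle=True).item())
plan([0,-280,120],(1,0))
print(toC(world_pts(np.load('top0.npy',allow_pickle=True).item(),[(348,255),(379,135),(305,259),(362,226)])))
E
```

```text
bottle n 1173 x range -70.7 50.9 max 52.9 y@mid -217.8 yaw 0.135 z 30.6 rms 1.7
bottle n 933 x range -70.9 46.2 max 48.1 y@mid -221.4 yaw 0.132 z 30.9 rms 1.2
t 0.15 tcp [ 0.2295 -0.5268  0.2306] inCradle [-321.3 -731.   230.6] F(cr) [0.3 0.2 0.4] open 1.00 j6 1.43
shift [-0.2483 -0.4949  0.1111] turn -1.0843 axes x [ 0.399 -0.917 -0.001] y [-0.917 -0.399 -0.   ] z [-0.     0.001 -1.   ]
[[-0.15679087 -0.20172809  0.05762535]
 [ 0.14097541 -0.25034403  0.05064431]
 [-0.17584609 -0.10062524  0.01365321]
 [-0.08457658 -0.22917989  0.0453695 ]]
```

Emit:
send_rows(
  increments=[
    [[-0.02,-0.045,0],-0.15,0.35],
    [[-0.045,-0.095,0],-0.33,0.35],
    [[-0.07,-0.145,0],-0.51,0.35],
    [[-0.098,-0.195,0],-0.69,0.35],
    [[-0.124,-0.247,0],-0.87,0.35],
  ],
  grip_force=20,
)

```text
time: 0.78
ee_pos: [0.4071, -0.3129, 0.2306]
tool_rot: [-3.108, 0.445, 0.001]
wrist_force: [1.2, -2.0, 0.7]
opening: 0.649
```

```bash
python3 -c "
from h import *
plan([-3,-290,120])"
```

```text
t 0.78 tcp [ 0.4071 -0.3129  0.2306] inCradle [-160.4 -504.2  230.6] F(cr) [ 1.4 -1.9  0.7] open 0.65 j6 1.04
shift [ 0.1097 -0.2421  0.1109] turn -0.2088 axes x [ 0.96  -0.281 -0.001] y [-0.281 -0.96  -0.001] z [-0.001  0.002 -1.   ]
```

```bash
python3 -c "
from h import *
c=np.load('top0.npy',allow_pickle=True).item()
print((toC(world_pts(c,[(449,177),(466,155),(448,245),(470,177)]))*1000).round())"
```

```text
[[  49. -422.   72.]
 [ 106. -458.   75.]
 [-108. -442.   24.]
 [  62. -482.   38.]]
```

Nothing stands within 80 mm of the approach. I'll go over it and look before descending.

Emit:
send_rows(
  increments=[
    [[0.022,-0.048,0.0],-0.1,0.35],
    [[0.044,-0.096,0.0],-0.209,0.35],
    [[0.066,-0.145,0.0],-0.209,0.35],
    [[0.09,-0.195,0.02],-0.209,0.35],
    [[0.11,-0.242,0.06],-0.209,0.35],
  ],
)

```text
time: 1.4
ee_pos: [0.582, -0.1116, 0.1732]
tool_rot: [-3.139, 0.118, -0.006]
wrist_force: [0.7, -0.9, -0.9]
opening: 0.648
```

```bash
python3 -c "
from h import *
plan([-3,-290,18])
c=r.read_camera('wrist');save('w1',c['color']);c=r.read_camera('side');save('s1',c['color']);fitbot(c)"
```

```text
t 1.40 tcp [ 0.582  -0.1116  0.1732] inCradle [  -1.3 -290.4  173.2] F(cr) [ 0.8 -0.8 -0.9] open 0.65 j6 1.32
shift [-0.0023 -0.0003  0.1552] turn 0.0007 axes x [ 0.997 -0.075  0.004] y [-0.075 -0.997 -0.   ] z [ 0.004  0.    -1.   ]
bottle n 930 x range -71.4 45.9 max 49.1 y@mid -221.3 yaw 0.131 z 30.7 rms 1.3
```

View pics/w1.png

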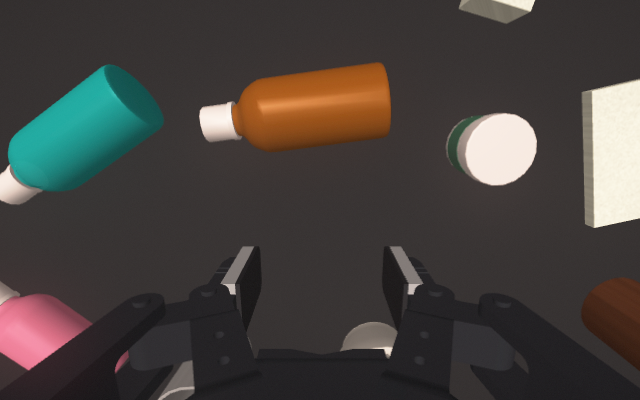

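View pics/s1.png

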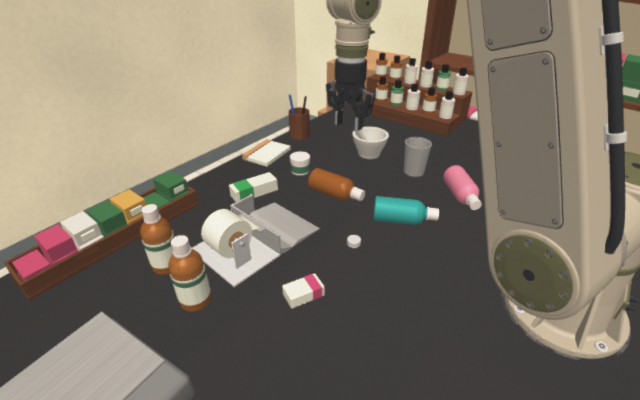

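The wrist view shows the amber bottle at about (200-390, 65-150), with both fingers behind it and clear of it. I'll descend behind it.

Emit:
send_rows(
  increments=[
    [[-0.002,0,0.04],0,0.35],
    [[-0.002,0,0.08],0,0.35],
    [[-0.002,0,0.12],0,0.35],
    [[-0.002,0,0.153],0,0.35],
    [[-0.002,0,0.153],0,0.35],
  ],
)

```text
time: 2.12
ee_pos: [0.5733, -0.1071, 0.0121]
tool_rot: [-3.133, 0.111, 0.02]
wrist_force: [-0.0, 0.4, 0.6]
opening: 0.649
```

Emit:
send_rows(
  increments=[
    [[0,-0.006,0],0,0.35],
    [[0,-0.012,0],0,0.35],
    [[0,-0.017,0],0,0.35],
    [[0,-0.022,0],0,0.35],
    [[0,-0.027,0],0,0.35],
  ],
)

```text
time: 2.75
ee_pos: [0.5755, -0.0797, 0.0126]
tool_rot: [-3.133, 0.111, 0.019]
wrist_force: [0.6, 0.6, 0.7]
opening: 0.651
```

```bash
python3 -c "
from h import *
plan([-3,-290,18])
c=r.read_camera('wrist');save('w2',c['color']);c=r.read_camera('side');save('s2',c['color'][130:280,180:440]);fitbot(c)"
```

```text
t 2.75 tcp [ 0.5755 -0.0797  0.0126] inCradle [ -10.2 -259.    12.6] F(cr) [0.5 0.7 0.7] open 0.65 j6 1.36
shift [ 0.0069  0.031  -0.0057] turn 0.0051 axes x [ 0.997 -0.07  -0.012] y [-0.071 -0.997 -0.006] z [-0.012  0.007 -1.   ]
bottle n 941 x range -70.7 45.6 max 49.2 y@mid -212.9 yaw 0.120 z 30.8 rms 1.3
```

View pics/w2.png

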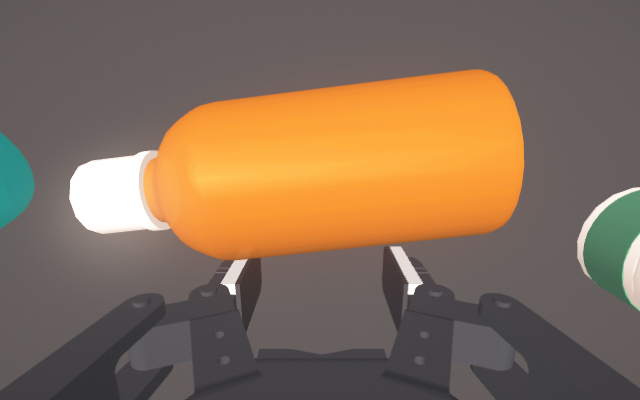

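View pics/s2.png

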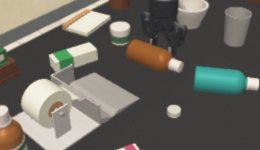

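The left finger touches near the shoulder and the bottle has started to roll, with yaw falling. I'll carry on pushing slowly.

Emit:
send_rows(
  increments=[
    [[0.001,-0.005,-0.001],0,0.35],
    [[0.002,-0.01,-0.002],0,0.35],
    [[0.003,-0.015,-0.003],0,0.35],
    [[0.004,-0.02,-0.003],0,0.35],
    [[0.004,-0.025,-0.003],0,0.35],
  ],
)

```text
time: 3.48
ee_pos: [0.5812, -0.0544, 0.0154]
tool_rot: [-3.133, 0.11, 0.02]
wrist_force: [0.0, 0.1, 0.3]
opening: 0.648
```

```bash
python3 -c "
from h import *
plan([-6,-200,18])
c=r.read_camera('wrist');save('w3',c['color']);c=r.read_camera('top');fitbot(c);c=r.read_camera('side');fitbot(c)"
```

```text
t 3.48 tcp [ 0.5812 -0.0544  0.0154] inCradle [  -6.4 -233.4   15.4] F(cr) [0.  0.1 0.3] open 0.65 j6 1.41
shift [ 0.0006 -0.0334 -0.0024] turn 0.0058 axes x [ 0.997 -0.07  -0.013] y [-0.07  -0.998 -0.006] z [-0.013  0.007 -1.   ]
bottle n 603 x range -65.8 46.5 max 47.7 y@mid -185.1 yaw 0.123 z 30.5 rms 1.8
bottle n 970 x range -75.3 42.6 max 44.2 y@mid -186.6 yaw 0.120 z 30.7 rms 1.3
```

View pics/w3.png

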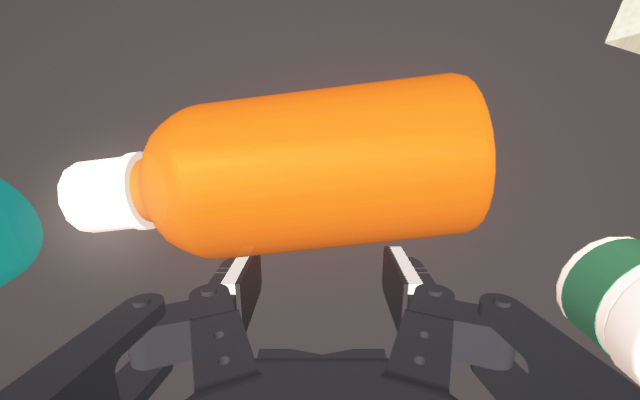

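The bottle rolls freely without much change in yaw. Over the rest of the way that costs about 20 mm of lengthwise drift, and it still fits within the V. I'll keep pushing with the hand biased to the cap side, so the lagging end gets pushed up the ramp.

Emit:
send_rows(
  increments=[
    [[-0.002,-0.006,-0.001],0,0.35],
    [[-0.004,-0.012,-0.001],0,0.35],
    [[-0.006,-0.018,-0.002],0,0.35],
    [[-0.008,-0.024,-0.002],0,0.35],
    [[-0.01,-0.03,-0.002],0,0.35],
  ],
)

```text
time: 4.25
ee_pos: [0.5729, -0.0233, 0.0176]
tool_rot: [-3.133, 0.109, 0.021]
wrist_force: [-0.2, 0.2, 0.2]
opening: 0.653
```

Emit:
send_rows(
  increments=[
    [[-0.001,-0.006,-0.001],0,0.35],
    [[-0.002,-0.012,-0.001],0,0.35],
    [[-0.003,-0.018,-0.001],0,0.35],
    [[-0.004,-0.024,-0.001],0,0.35],
    [[-0.005,-0.03,-0.001],0,0.35],
  ],
)

```text
time: 4.88
ee_pos: [0.57, 0.0073, 0.0189]
tool_rot: [-3.133, 0.109, 0.021]
wrist_force: [-0.5, -0.7, -0.5]
opening: 0.653
```

```bash
python3 -c "
from h import *
plan([-15,-120,20])
c=r.read_camera('wrist');save('w4',c['color']);c=r.read_camera('top');fitbot(c);c=r.read_camera('side');fitbot(c)"
```

```text
t 4.88 tcp [0.57   0.0073 0.0189] inCradle [ -22.2 -172.6   18.9] F(cr) [-0.5 -0.8 -0.5] open 0.65 j6 1.51
shift [ 0.0075 -0.0526 -0.0009] turn 0.0063 axes x [ 0.998 -0.069 -0.013] y [-0.069 -0.998 -0.006] z [-0.013  0.007 -1.   ]
bottle n 154 x range -31.5 37.4 max 37.4 y@mid -124.6 yaw -3.045 z 31.1 rms 1.4
bottle n 1046 x range -81.6 36.0 max 38.0 y@mid -124.6 yaw 0.110 z 30.7 rms 1.2
```

View pics/w4.png

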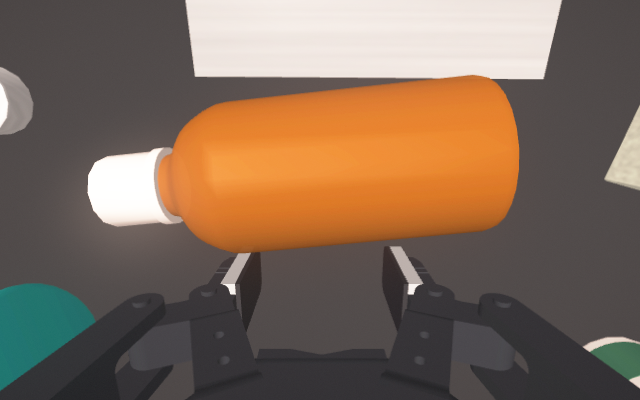

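Emit:
send_rows(
  increments=[
    [[0.001,-0.006,-0.001],0,0.35],
    [[0.001,-0.012,-0.001],0,0.35],
    [[0.001,-0.018,-0.001],0,0.35],
    [[0.001,-0.024,-0.001],0,0.35],
    [[0.001,-0.03,-0.001],0,0.35],
  ],
)

```text
time: 5.65
ee_pos: [0.573, 0.0377, 0.02]
tool_rot: [-3.133, 0.108, 0.021]
wrist_force: [-0.7, -0.3, -0.0]
opening: 0.652
```

Emit:
send_rows(
  increments=[
    [[0.0,-0.006,-0.001],0,0.35],
    [[0,-0.012,-0.001],0,0.35],
    [[0,-0.018,-0.001],0,0.35],
    [[0,-0.024,-0.001],0,0.35],
    [[0,-0.03,-0.001],0,0.35],
  ],
)

```text
time: 6.28
ee_pos: [0.5751, 0.0678, 0.0213]
tool_rot: [-3.133, 0.108, 0.021]
wrist_force: [-0.7, -2.3, 1.8]
opening: 0.653
```

```bash
python3 -c "
from h import *
plan([-15,-60,22])
c=r.read_camera('wrist');save('w5',c['color']);c=r.read_camera('side');fitbot(c)"
```

```text
t 6.28 tcp [0.5751 0.0678 0.0213] inCradle [ -21.7 -111.9   21.3] F(cr) [-0.5 -2.4  1.8] open 0.65 j6 1.61
shift [ 0.007  -0.0519 -0.0005] turn 0.0069 axes x [ 0.998 -0.069 -0.013] y [-0.069 -0.998 -0.006] z [-0.013  0.007 -1.   ]
bottle n 1111 x range -87.8 29.0 max 31.0 y@mid -68.2 yaw 0.102 z 34.0 rms 1.3
```

View pics/w5.png

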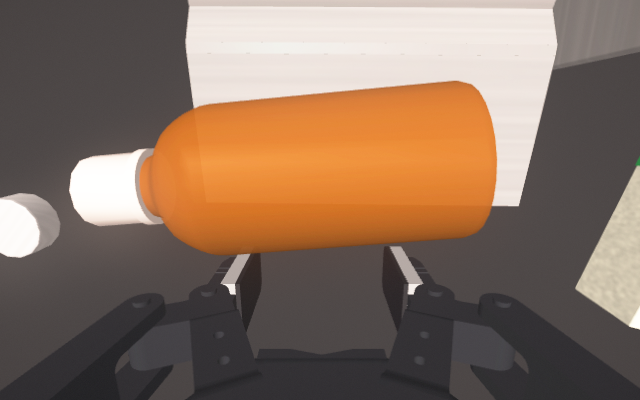

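Emit:
send_rows(
  increments=[
    [[0.0,-0.006,-0.001],0,0.35],
    [[-0.001,-0.011,-0.001],0,0.35],
    [[-0.001,-0.016,-0.002],0,0.35],
    [[-0.002,-0.021,-0.002],0,0.35],
    [[-0.002,-0.026,-0.002],0,0.35],
  ],
)

```text
time: 7.0
ee_pos: [0.5748, 0.095, 0.0234]
tool_rot: [-3.132, 0.106, 0.021]
wrist_force: [-0.3, -2.4, 1.2]
opening: 0.652
```

Emit:
send_rows(
  increments=[
    [[0.0,-0.004,0],0,0.35],
    [[0,-0.008,0],0,0.35],
    [[0,-0.011,0],0,0.35],
    [[0,-0.014,0],0,0.35],
    [[0,-0.017,0],0,0.35],
  ],
)

```text
time: 7.62
ee_pos: [0.5759, 0.1121, 0.0235]
tool_rot: [-3.132, 0.106, 0.021]
wrist_force: [-0.3, -1.0, 1.7]
opening: 0.651
```

```bash
python3 -c "
from h import *
plan([-20,-50,24])
c=r.read_camera('wrist');save('w6',c['color']);c=r.read_camera('side');fitbot(c)"
```

```text
t 7.62 tcp [0.5759 0.1121 0.0235] inCradle [-24.2 -67.8  23.5] F(cr) [-0.2 -1.   1.7] open 0.65 j6 1.69
shift [ 0.0044 -0.0177 -0.0004] turn 0.0078 axes x [ 0.998 -0.068 -0.014] y [-0.068 -0.998 -0.007] z [-0.013  0.008 -1.   ]
bottle n 1146 x range -90.3 28.1 max 29.8 y@mid -26.4 yaw 0.062 z 39.4 rms 1.0
```

View pics/w6.png

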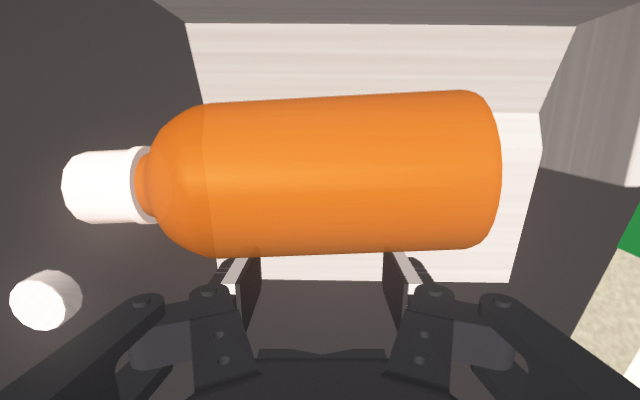

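Yaw is down to 0.06, the bottle's axis is 26 mm from the V line, and both fingers are in contact. I'll ease it over the lip.

Emit:
send_rows(
  increments=[
    [[0.0,-0.003,0],0,0.35],
    [[0,-0.006,0],0,0.35],
    [[0,-0.009,0],0,0.35],
    [[0,-0.011,0],0,0.35],
    [[0,-0.013,0],0,0.35],
  ],
)

```text
time: 8.35
ee_pos: [0.5768, 0.1258, 0.0234]
tool_rot: [-3.131, 0.105, 0.021]
wrist_force: [0.5, -0.6, -0.3]
opening: 0.65
```

```bash
python3 -c "
from h import *
plan([-20,-50,24])
c=r.read_camera('side');fitbot(c)"
```

```text
t 8.35 tcp [0.5768 0.1258 0.0234] inCradle [-24.4 -54.   23.4] F(cr) [ 0.5 -0.6 -0.3] open 0.65 j6 1.71
shift [ 0.0045 -0.004  -0.0006] turn 0.0084 axes x [ 0.998 -0.067 -0.014] y [-0.067 -0.998 -0.008] z [-0.013  0.009 -1.   ]
bottle n 904 x range -91.2 27.8 max 81.2 y@mid 1.0 yaw 0.006 z 36.3 rms 1.1
```

The bottle is in the V: y about 1 mm, yaw about 0, z about 35 mm, origin at x' ≈ -20. I'll back off, lift and shut the fingers.

Emit:
send_rows(
  increments=[
    [[0.0,0.012,0],0,0.35],
    [[0,0.025,-0.02],0,0.35],
    [[0,0.03,-0.06],0,0.35],
    [[0,0.03,-0.1],0,0.6],
    [[0,0.03,-0.13],0,1],
  ],
)

```text
time: 9.02
ee_pos: [0.5769, 0.0938, 0.1551]
tool_rot: [-3.131, 0.107, 0.019]
wrist_force: [0.8, -0.2, -0.3]
opening: 0.234
```

```bash
python3 -c "
from h import *
plan([-160,0,150])
c=r.read_camera('wrist');save('w7',c['color']);c=r.read_camera('top');save('t7',cv2.resize(c['color'][120:280,180:400],None,fx=3,fy=3,interpolation=2));
print((toC(world_pts(c,[(228,259),(242,262),(305,259),(214,253)]))*1000).round())
fitbot(c);hsv=0
P=(cloud(c).reshape(-1,3)-O)@RC*1000;q=P[(abs(P[:,1])<12)&(P[:,0]<-85)&(P[:,0]>-150)&(P[:,2]>25)&(P[:,2]<60)];print('top cap',len(q),q.min(0),q.max(0))
c=r.read_camera('side');fitbot(c)
P=(cloud(c).reshape(-1,3)-O)@RC*1000;q=P[(abs(P[:,1])<12)&(P[:,0]<-85)&(P[:,0]>-150)&(P[:,2]>25)&(P[:,2]<60)];print('side cap',len(q),q.min(0),q.max(0))
"
```

```text
t 9.03 tcp [0.5769 0.0938 0.1551] inCradle [-21.9 -85.9 155.1] F(cr) [ 0.8 -0.1 -0.3] open 0.23 j6 1.66
shift [-0.1374 -0.0869  0.0075] turn 0.0075 axes x [ 0.998 -0.068 -0.012] y [-0.068 -0.998 -0.008] z [-0.012  0.009 -1.   ]
[[-189.  -48.  679.]
 [-190.  -65.  689.]
 [-181. -128.  693.]
 [-184.  125.    2.]]Traceback (most recent call last):
  File "<string>", line 6, in <module>
    fitbot(c);hsv=0
    ~~~~~~^^^
  File "h.py", line 61, in fitbot
    Q=bot(c)*1000;xm=Q[:,0].max();B=Q[Q[:,0]>xm-95]
      ~~~^^^
  File "h.py", line 57, in bot
    k=1+np.argmax(stt[1:,4]);Q=C[l==k];return Q
        ~~~~~~~~~^^^^^^^^^^^
    return _wrapfunc(a, 'argmax', axis=axis, out=out, **kwds)
    return bound(*args, **kwds)
ValueError: attempt to get argmax of an empty sequence
```

View pics/w7.png

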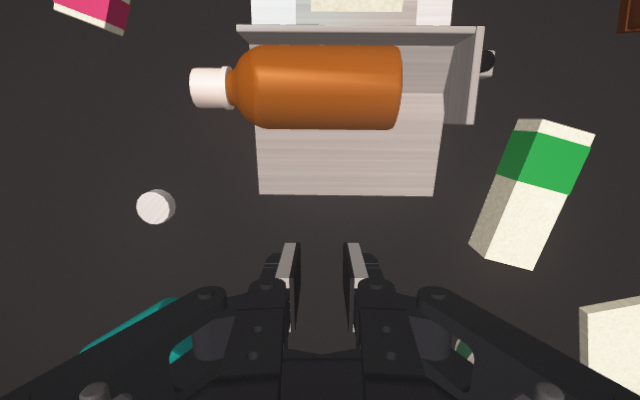

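View pics/t7.png

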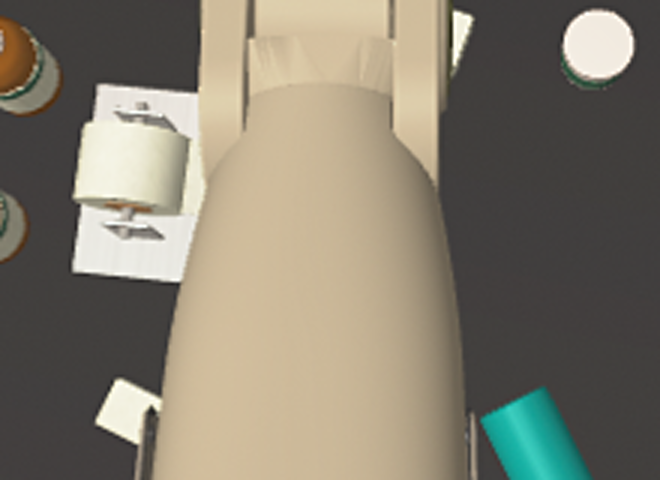

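The wrist view shows the bottle parallel in the V, with its cap end at (190,88) and a gap to the stop plate at (470,75). I'll check the carton clearance, then move to beyond the cap.

```bash
python3 -c "
from h import *
c=np.load('top0.npy',allow_pickle=True).item()
print((toC(world_pts(c,[(243,264),(240,268),(244,258),(221,249)]))*1000).round())
c=r.read_camera('side');fitbot(c)
P=(cloud(c).reshape(-1,3)-O)@RC*1000;q=P[(abs(P[:,1])<12)&(P[:,0]<-85)&(P[:,0]>-150)&(P[:,2]>25)&(P[:,2]<60)];print('side cap',len(q),q.min(0),q.max(0))
"
```

```text
[[-203.   49.    7.]
 [-213.   54.   15.]
 [-188.   47.   15.]
 [-173.  104.   24.]]
bottle n 894 x range -89.9 27.9 max 30.6 y@mid -1.2 yaw -0.004 z 35.1 rms 1.0
side cap 224 [-121.29076929  -11.79618982   25.22853411] [-85.06428549  11.95224811  56.31896673]
```

Emit:
send_rows(
  increments=[
    [[-0.03,0,0],0,1],
    [[-0.075,-0.015,0],0,1],
    [[-0.11,-0.045,0],0,1],
    [[-0.133,-0.075,0],0,1],
    [[-0.133,-0.087,0.01],0,1],
  ],
)

```text
time: 9.8
ee_pos: [0.4491, 0.1908, 0.146]
tool_rot: [-3.132, 0.103, 0.017]
wrist_force: [0.2, -1.1, -0.3]
opening: 0.001
```

```bash
python3 -c "
from h import *
plan([-150,0,24])
c=r.read_camera('wrist');save('w8',c['color'])"
```

```text
t 9.80 tcp [0.4491 0.1908 0.146 ] inCradle [-156.6    1.1  146. ] F(cr) [ 0.2 -1.1 -0.3] open 0.00 j6 1.87
shift [0.0079 0.0022 0.122 ] turn 0.0097 axes x [ 0.998 -0.066 -0.011] y [-0.066 -0.998 -0.008] z [-0.01   0.009 -1.   ]
```

View pics/w8.png

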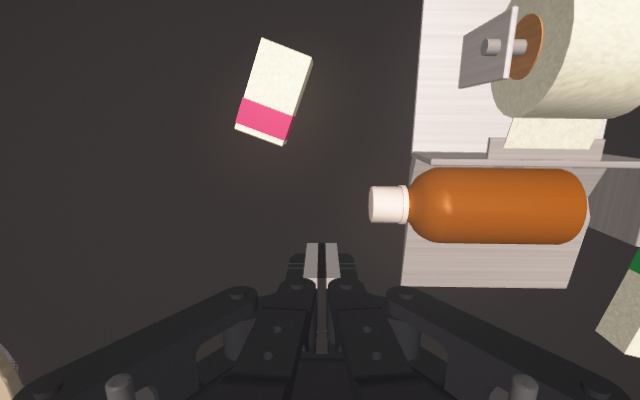

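Emit:
send_rows(
  increments=[
    [[0.001,0.002,0.035],0.01,1],
    [[0.001,0.002,0.07],0.01,1],
    [[0.002,0.002,0.1],0.01,1],
    [[0.003,0.002,0.122],0.01,1],
    [[0.003,0.002,0.122],0.01,1],
  ],
)

```text
time: 10.48
ee_pos: [0.4497, 0.1888, 0.0199]
tool_rot: [-3.132, 0.121, 0.026]
wrist_force: [0.3, 0.2, 0.7]
opening: 0.001
```

```bash
python3 -c "
from h import *
plan([-140,0,24])
c=r.read_camera('wrist');save('w9',c['color'])
c=r.read_camera('side');save('s9',cv2.resize(c['color'][170:290,200:400],None,fx=3,fy=3))"
```

```text
t 10.47 tcp [0.4497 0.1888 0.0199] inCradle [-155.9   -0.8   19.9] F(cr) [0.2 0.3 0.7] open 0.00 j6 1.87
shift [ 0.0158 -0.0009 -0.0044] turn -0.0016 axes x [ 0.997 -0.077 -0.017] y [-0.077 -0.997 -0.006] z [-0.016  0.007 -1.   ]
```

View pics/w9.png

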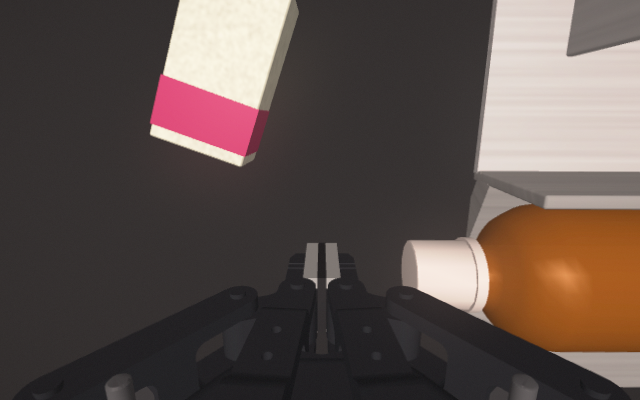

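View pics/s9.png

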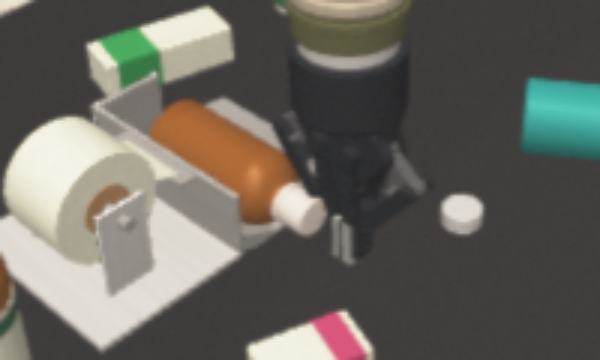

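```bash
python3 -c "
from h import *
c=r.read_camera('wrist');P=cloud(c,np.array(c['tool_from_camera']))*1000
for u,v in [(330,262),(350,262),(352,272),(345,290),(385,295),(405,295),(450,312),(520,345),(560,360),(600,378),(520,385)]: print(u,v,P[v,u].round(1))
m=(P[...,0]>8)&(P[...,2]<0)&(P[...,2]>-110)&(P[...,1]>-25)&(abs(P[...,1])<60)&(P[...,0]<90)
for z0 in range(-110,0,10):
  q=P[m&(P[...,2]>=z0)&(P[...,2]<z0+10)]
  if len(q):print(z0,len(q),'max x',q[:,0].max().round(1),'y',q[:,1].min().round(1))
"
```

```text
330 262 [  3.7 -10.5 -23.7]
350 262 [ 12.3  -6.6 -15.2]
352 272 [ 12.2  -6.9 -24.9]
345 290 [  7.9 -11.4 -46.7]
385 295 [35.6 30.7 22.4]
405 295 [ 25.9 -12.3 -51.3]
450 312 [ 36.9 -11.4 -59.1]
520 345 [ 48.4 -11.7 -73.7]
560 360 [ 55.2 -11.1 -78.1]
600 378 [ 59.5 -11.6 -84.2]
520 385 [ 41.4 -11.7 -85.9]
-100 1373 max x 60.0 y -20.7
-90 5541 max x 63.1 y -17.7
-80 5579 max x 58.6 y -17.6
-70 2883 max x 51.3 y -17.5
-60 3140 max x 41.9 y -14.0
-50 2416 max x 90.0 y -15.3
-40 5651 max x 90.0 y -25.0
-30 6515 max x 89.9 y -25.0
-20 2192 max x 77.9 y -25.0
-10 625 max x 79.3 y -25.0
```

The finger back is 12 mm from the tool centre and the links clear the cap and shoulder by more than 20 mm. Now the lengthwise push.

Emit:
send_rows(
  increments=[
    [[0.008,-0.001,-0.001],0,1],
    [[0.015,-0.001,-0.002],0,1],
    [[0.02,-0.001,-0.003],0,1],
    [[0.024,-0.001,-0.003],0,1],
    [[0.028,-0.001,-0.004],0,1],
  ],
)

```text
time: 11.25
ee_pos: [0.4794, 0.1886, 0.0262]
tool_rot: [-3.131, 0.12, 0.02]
wrist_force: [-1.6, 0.0, -0.7]
opening: 0.001
```

Emit:
send_rows(
  increments=[
    [[0.004,0,0],0,1],
    [[0.008,0,0],0,1],
    [[0.012,0,0],0,1],
    [[0.016,0,0],0,1],
    [[0.02,0,0],0,1],
  ],
)

```text
time: 11.88
ee_pos: [0.4996, 0.187, 0.026]
tool_rot: [-3.131, 0.12, 0.02]
wrist_force: [-2.1, 0.3, -0.0]
opening: 0.001
```

```bash
python3 -c "
from h import *
plan([-82.5,0,24])
c=r.read_camera('wrist');save('w10',c['color'])
c=r.read_camera('side');fitbot(c)"
```

```text
t 11.88 tcp [0.4996 0.187  0.026 ] inCradle [-106.     1.2   26. ] F(cr) [-2.1  0.1 -0. ] open 0.00 j6 1.85
shift [0.0235 0.0012 0.0016] turn -0.0008 axes x [ 0.997 -0.076 -0.013] y [-0.076 -0.997 -0.008] z [-0.012  0.009 -1.   ]
bottle n 765 x range -67.9 56.0 max 56.7 y@mid -1.3 yaw -0.006 z 35.2 rms 1.0
```

View pics/w10.png

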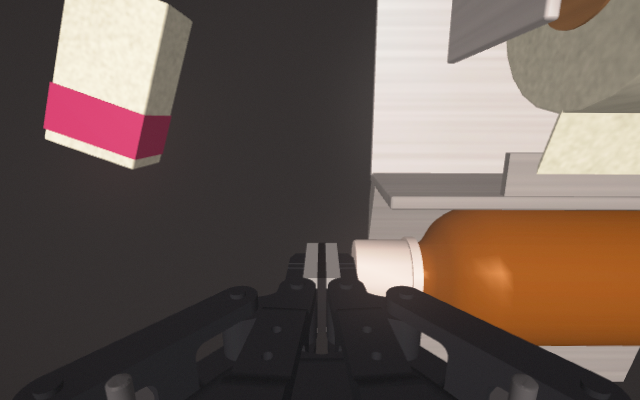

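The bottle slides evenly with about 2 N on the cap, and about 23 mm is left. I'll continue and then creep in, watching the force.

Emit:
send_rows(
  increments=[
    [[0.004,0,0],0,1],
    [[0.008,0.001,0.001],0,1],
    [[0.012,0.001,0.001],0,1],
    [[0.015,0.001,0.001],0,1],
    [[0.018,0.001,0.001],0,1],
  ],
)

```text
time: 12.6
ee_pos: [0.5181, 0.1846, 0.0249]
tool_rot: [-3.131, 0.12, 0.018]
wrist_force: [-3.4, 1.4, 2.2]
opening: -0.004
```

Emit:
send_rows(
  increments=[
    [[0.001,0,0],0,1],
    [[0.002,0,0],0,1],
    [[0.003,0,0],0,1],
  ],
)

```text
time: 12.98
ee_pos: [0.5201, 0.1844, 0.0248]
tool_rot: [-3.131, 0.12, 0.022]
wrist_force: [-7.6, 1.2, 6.8]
opening: -0.0
```

```bash
python3 -c "
from h import *
plan([-82.5,0,24])
c=r.read_camera('side');fitbot(c)"
```

```text
t 12.97 tcp [0.5201 0.1844 0.0248] inCradle [-85.4   0.2  24.8] F(cr) [-7.7  0.6  6.8] open -0.00 j6 1.84
shift [0.0029 0.0002 0.0007] turn -0.0008 axes x [ 0.997 -0.076 -0.014] y [-0.076 -0.997 -0.008] z [-0.013  0.009 -1.   ]
bottle n 731 x range -59.6 76.0 max 77.1 y@mid -1.3 yaw -0.000 z 35.3 rms 1.0
```

The force has risen to about 8 N, so it is probably home. I'll back off, lift, and look at the base/stop contact from above.

Emit:
send_rows(
  increments=[
    [[-0.006,0,0],0,1],
    [[-0.02,0,0],0,1],
    [[-0.03,0,-0.02],0,1],
    [[-0.03,0,-0.06],0,1],
    [[-0.03,0.0,-0.11],0,1],
  ],
)

```text
time: 13.65
ee_pos: [0.4901, 0.1855, 0.1354]
tool_rot: [-3.132, 0.12, 0.024]
wrist_force: [1.5, 0.6, -0.1]
opening: -0.0
```

Emit:
send_rows(
  increments=[
    [[0.03,0.02,-0.02],0,1],
    [[0.07,0.05,-0.04],0,1],
    [[0.11,0.08,-0.04],0,1],
    [[0.15,0.1,-0.04],0,1],
    [[0.16,0.1,-0.04],0,1],
  ],
)

```text
time: 14.28
ee_pos: [0.6442, 0.0713, 0.1715]
tool_rot: [-3.132, 0.124, 0.023]
wrist_force: [0.1, 1.4, 0.1]
opening: 0.002
```

```bash
cat > chk.py <<'E'
import sys
from h import *
n=sys.argv[1]
s,R=st()
w=r.read_camera('wrist');save('w'+n,w['color'])
T=np.eye(4);T[:3,:3]=R;T[:3,3]=s['ee_pos'];w['view']=np.linalg.inv(T@np.array(w['tool_from_camera']))
try: fitbot(w)
except Exception as e: print(e)
s=r.read_camera('side');fitbot(s);save('s'+n,cv2.resize(s['color'][170:290,190:350],None,fx=4,fy=4,interpolation=2))
P=(cloud(w).reshape(-1,3)-O)@RC*1000
# project expected seat base and stop
for lab,p in (('stop bottom',[80,0,34.6]),('stop top',[80,0,56]),('base top',[80,0,64.6]),('cap',[-70,0,34.6])):
    print(lab,proj(w,toW(np.array(p)/1000)).round(1))
E
python3 chk.py 11
```

```text
t 14.28 tcp [0.6442 0.0713 0.1715] inCradle [  46.9 -103.3  171.5] F(cr) [-0.   1.4  0.1] open 0.00 j6 1.63
bottle n 12488 x range -45.2 77.6 max 78.5 y@mid 0.3 yaw -0.001 z 33.6 rms 0.7
bottle n 772 x range -43.3 74.2 max 76.5 y@mid -1.3 yaw 0.001 z 35.3 rms 1.0
stop bottom [[365.1  66.6]]
stop top [[368.4  62.2]]
base top [[369.9  60.2]]
cap [[175.7  68.2]]
```

View pics/w11.png

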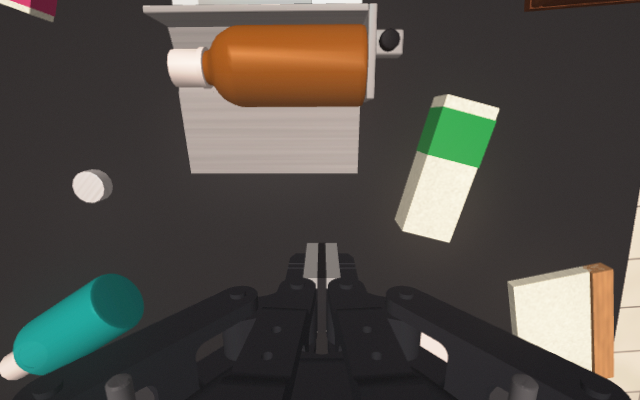

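View pics/s11.png

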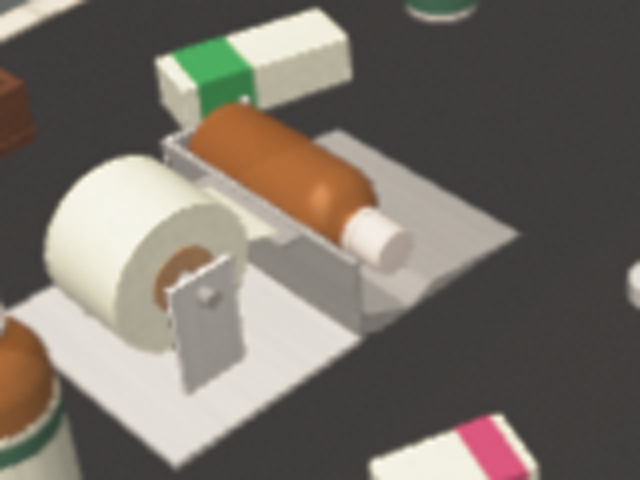

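It looks home. To rule out a gap of a millimetre or two I'll view it straight along the stop's plane from closer.

Emit:
send_rows(
  increments=[
    [[0.015,-0.01,0.01],0,1],
    [[0.033,-0.02,0.03],0,1],
    [[0.033,-0.025,0.04],0,1],
    [[0.033,-0.025,0.04],0,1],
  ],
)

```text
time: 14.88
ee_pos: [0.6748, 0.097, 0.1302]
tool_rot: [-3.132, 0.118, 0.03]
wrist_force: [-0.4, -0.9, 0.3]
opening: -0.0
```

```bash
python3 chk.py 12; python3 -c "
import cv2;i=cv2.imread('pics/w12.png');cv2.imwrite('pics/w12z.png',cv2.resize(i[0:110,230:390],None,fx=5,fy=5,interpolation=cv2.INTER_CUBIC))"
```

```text
t 14.88 tcp [0.6748 0.097  0.1302] inCradle [ 75.5 -75.3 130.2] F(cr) [-0.3 -0.9  0.3] open -0.00 j6 1.67
bottle n 15540 x range -44.9 78.0 max 78.6 y@mid 0.2 yaw 0.000 z 33.6 rms 0.6
bottle n 771 x range -41.5 75.2 max 77.5 y@mid -1.5 yaw 0.000 z 35.3 rms 1.1
stop bottom [[330.1 101.5]]
stop top [[330.3  99.8]]
base top [[330.4  99.1]]
cap [[115.1 102.2]]
```

View pics/w12z.png

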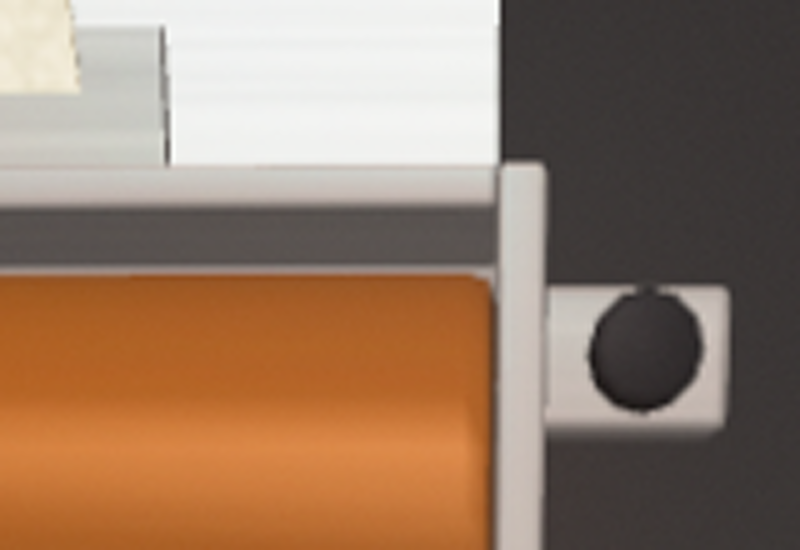

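The base is within about half a millimetre of the stop. At most a thin dark line shows between them, and it could just be the edge rounding. I'll nudge it once more to be sure and watch whether the force builds up.

Emit:
send_rows(
  increments=[
    [[-0.05,0.0,-0.02],0,1],
    [[-0.1,0,-0.02],0,1],
    [[-0.15,-0.03,-0.02],0,1],
    [[-0.19,-0.06,-0.01],0,1],
    [[-0.19,-0.075,0],0,1],
  ],
)

```text
time: 15.6
ee_pos: [0.4896, 0.1866, 0.1369]
tool_rot: [-3.132, 0.117, 0.024]
wrist_force: [1.0, 0.2, 0.5]
opening: 0.001
```

```bash
python3 -c "
from h import *
plan([-110,0,26])"
```

```text
t 15.60 tcp [0.4896 0.1866 0.1369] inCradle [-116.    -0.   136.9] F(cr) [0.9 0.3 0.5] open 0.00 j6 1.85
shift [0.0077 0.0008 0.1108] turn 0.0012 axes x [ 0.997 -0.074 -0.016] y [-0.074 -0.997 -0.007] z [-0.015  0.008 -1.   ]
```

Emit:
send_rows(
  increments=[
    [[0.001,0,0.04],0,1],
    [[0.001,0,0.08],0,1],
    [[0.002,0,0.109],0,1],
    [[0.002,0,0.109],0,1],
  ],
)

```text
time: 16.1
ee_pos: [0.4889, 0.1867, 0.0263]
tool_rot: [-3.133, 0.118, 0.03]
wrist_force: [-1.3, -0.2, -0.4]
opening: 0.004
```

Emit:
send_rows(
  increments=[
    [[0.007,0,0],0,1],
    [[0.014,0,0],0,1],
    [[0.021,0,0],0,1],
    [[0.026,0,0],0,1],
    [[0.029,0,0],0,1],
  ],
)

```text
time: 16.73
ee_pos: [0.5184, 0.1845, 0.026]
tool_rot: [-3.133, 0.118, 0.029]
wrist_force: [-0.7, 0.6, 0.2]
opening: -0.001
```

```bash
python3 -c "
from h import *
plan([-82.5,0,26])"
```

```text
t 16.73 tcp [0.5184 0.1845 0.026 ] inCradle [-87.1   0.1  26. ] F(cr) [-0.8  0.5  0.2] open -0.00 j6 1.84
shift [ 0.0046  0.0001 -0.0001] turn 0.0005 axes x [ 0.997 -0.075 -0.019] y [-0.075 -0.997 -0.006] z [-0.018  0.007 -1.   ]
```

Emit:
send_rows(
  increments=[
    [[0.001,0,0],0,1],
    [[0.0015,0,0],0,1],
  ],
)

```text
time: 16.98
ee_pos: [0.5197, 0.1844, 0.0258]
tool_rot: [-3.133, 0.118, 0.029]
wrist_force: [-0.3, 0.9, -1.1]
opening: -0.0
```

Emit:
send_rows(
  increments=[
    [[0.0005,0,0],0,1],
    [[0.001,0,0],0,1],
  ],
)

```text
time: 17.23
ee_pos: [0.5199, 0.1843, 0.0258]
tool_rot: [-3.133, 0.117, 0.032]
wrist_force: [-3.1, 0.2, 3.9]
opening: 0.005
```

Emit:
send_rows(
  increments=[
    [[0.001,0,0],0,1],
    [[0.0015,0,0],0,1],
  ],
)

```text
time: 17.48
ee_pos: [0.5199, 0.1843, 0.0257]
tool_rot: [-3.133, 0.117, 0.036]
wrist_force: [-6.2, 0.9, 5.9]
opening: 0.001
```

```bash
python3 -c "
from h import *
plan([-82.5,0,26])"
```

```text
t 17.48 tcp [0.5199 0.1843 0.0257] inCradle [-85.5   0.   25.7] F(cr) [-6.3  0.4  5.9] open 0.00 j6 1.83
shift [ 0.003   0.     -0.0004] turn 0.0011 axes x [ 0.997 -0.074 -0.023] y [-0.075 -0.997 -0.006] z [-0.022  0.007 -1.   ]
```

The finger stops dead at the same place as before (x' = -85.5) while the force builds, so the base is hard against the stop. I'll withdraw and do the final check.

Emit:
send_rows(
  increments=[
    [[-0.003,0,0],0,1],
    [[-0.015,0,0],0,1],
    [[-0.03,0,-0.01],0,1],
    [[-0.035,0,-0.05],0,1],
    [[-0.035,0.0,-0.1],0,1],
  ],
)

```text
time: 18.1
ee_pos: [0.4848, 0.1861, 0.1271]
tool_rot: [-3.133, 0.116, 0.04]
wrist_force: [0.4, 0.6, 0.8]
opening: -0.005
```

Emit:
send_rows(
  increments=[
    [[0.03,0.02,-0.02],0,1],
    [[0.07,0.05,-0.04],0,1],
    [[0.11,0.07,-0.04],0,1],
    [[0.15,0.08,-0.03],0,1],
    [[0.19,0.09,-0.01],0,1],
  ],
)

```text
time: 18.73
ee_pos: [0.6693, 0.0818, 0.1337]
tool_rot: [-3.133, 0.116, 0.035]
wrist_force: [0.8, 0.4, -0.5]
opening: -0.001
```

```bash
python3 chk.py 13; python3 -c "
import cv2;i=cv2.imread('pics/w13.png');cv2.imwrite('pics/w13z.png',cv2.resize(i[0:110,230:390],None,fx=5,fy=5,interpolation=cv2.INTER_CUBIC))"
```

```text
t 18.73 tcp [0.6693 0.0818 0.1337] inCradle [ 71.2 -90.9 133.7] F(cr) [ 0.7  0.5 -0.5] open -0.00 j6 1.64
bottle n 16083 x range -47.4 78.0 max 78.8 y@mid 0.3 yaw -0.001 z 33.7 rms 0.7
bottle n 773 x range -41.8 74.6 max 77.6 y@mid -1.3 yaw 0.003 z 35.2 rms 1.0
stop bottom [[337.1  77.7]]
stop top [[337.9  73.7]]
base top [[338.3  71.9]]
cap [[121.5  78.7]]
```

View pics/w13.png

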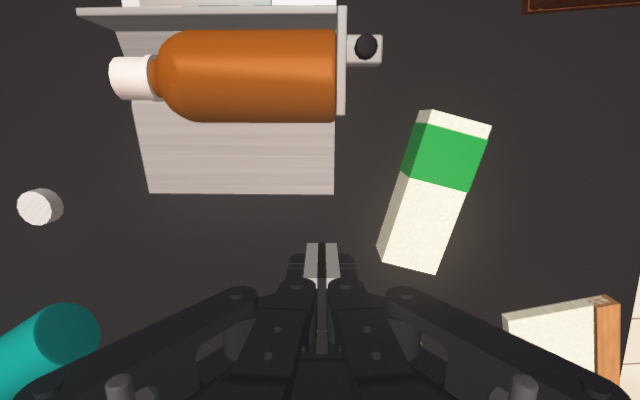

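View pics/w13z.png

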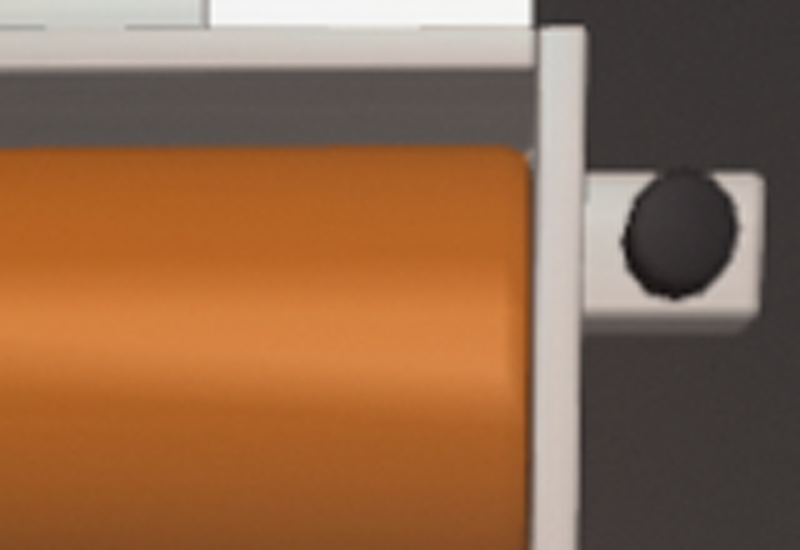

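View pics/s13.png

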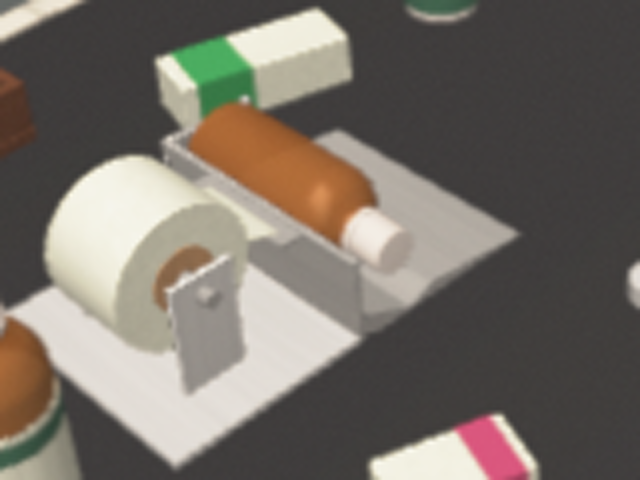

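The bottle base, whose edge is rounded, touches the stop plate at about (337,75). The bottle is parallel to the V, the hand is clear, and the neighbouring items haven't moved. I'm handing the job in.

```bash
python3 -c "
from bench import r
print(r.sign_off())"
```

```text
the job is handed in; nothing more can be done
None
```

I rolled the unlabelled amber bottle along the counter, up the ramp and into the V, pushing it from behind with two part-open fingers. Then I pushed it lengthwise on the cap with the fingers shut, until its base met the end stop. It was never pinched or lifted. I handed it in at about 19 s of the 58 s, and the highest wrist force I read was about 10 N.

Last checks:
- **Base against the stop:** two separate pushes stopped dead at the same finger position (within 0.1 mm), with the push on the cap building to 6–8 N. Sliding had needed about 2 N.
- **Lying in the V:** final pictures show the axis within about 1 mm of the V line and yaw about 0. The axis height measured 33.7–35.2 mm, against the 34.6 mm expected.
- **Hand and surroundings:** the hand finished more than 60 mm clear, and everything visible around the cradle was where it started. I took no final overall picture, so the pieces farther away were not rechecked.

Two readings disagreed slightly:
- **Base position:** the depth cameras put the edge of the base 1–5 mm short of the stop's 80 mm line. They had read up to 4 mm low at the start too, and the close-up shows at most a hairline, which fits the rounded base edge.
- **Lengthwise drift:** the bottle kept about 0.1 rad of yaw while rolling and drifted about 20 mm away from the stop. It straightened in the V and the lengthwise push made up the distance.

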